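Half-press, then fully press the microscope camera release

TASK

Take a picture with the probe-station microscope camera: half-press the large round release key to its first click and hold it there for a good second so the camera focuses, then press it fully home to expose, and let it come back up. Keep off the other control pod, the one with the square key and the small round key.

Things in the scene. Friction and masses are not known exactly. Their poses are not given: they have to be found in the camera images.
- release_top (a point): Centre of the top face of the release key: a round flat aluminium cap, 50 mm in diameter and 10 mm thick, on a steel stem rising from its own low black box (88 x 78 mm, top 44 mm above the bench, on a steel foot plate 100 x 90 x 6 mm). It is the only key on that box. At rest this point is 78 mm above the bench. The point moves straight down with the cap. Its z axis points up.
- release_first (a joint): First stage of the release key, in m: 0 at rest, 0.012 at the first click, where the cap meets the steel sleeve (30 mm in diameter) under it. A soft spring, about 1 N to start and 4 N at the click; it returns by itself.
- release_second (a joint): Second stage of the release key, in m: 0 until the cap is pushed beyond the first click, 0.010 fully home (cap then 22 mm below its rest height). It starts to move only at about 9 N and needs about 13 N to reach the end; between 4 N and 9 N the key rests at the first click. It returns by itself.
- stage_pod: The other control pod, not to be touched: a black box of the same size, carrying a square aluminium key (34 mm wide, top 68 mm above the bench) and a small round key (16 mm in diameter, top 64 mm above the bench). Origin at the centre of its underside on the bench, z up, the small round key on its +x side.

How it is judged (in metres and radians):
On the way, in this order (a step that is already met when the one before it is completed fails the run):
1. the release key is held at its first click for 0.8 s (first stage down more than 9 mm of 12, second stage less than 4 mm) (value of joint release_first above 0.009 m and value of joint release_second below 0.004 m), for 0.8 s.
2. then it is pressed fully home (second stage down more than 7.5 mm of 10) (value of joint release_second above 0.0075 m), for 0.1 s.
At the end, for the whole second after the job is handed in: the release key is let go and back up: first stage within 3 mm and second stage within 2 mm of rest (value of joint release_first below 0.003 m and value of joint release_second below 0.002 m); the robot touches nothing.
It fails at once if the robot pushes on the other control pod or its keys (over 2 N) (contact force between any of the fingers, the arm and stage_pod above 2 N).
It also fails if it takes over 35 s, if anything falls off the work surface, if the arm or the gripper's body presses on something with over 40 N, if the wrist force passes 120 N, or if a joint passes its speed limit or range.

ROBOT

A 6-joint arm with a two-finger parallel gripper is mounted at the origin on the work surface. World frame = base frame: x ahead of the robot, y to its left, z up, the work surface at z = 0. Lengths are in m, angles in degrees, forces in N, time in s.
With the tool pointing down it reaches from about 0.25 to 0.725 m from the base axis. Payload 9.7 kg.
Tool frame: the origin (TCP) lies between the finger pads; the fingertips stand 25 mm ahead of it and the grasp point (between the pads) lies 6 mm ahead of it; z points along the fingers, y is the line along which they close (so a half turn about z gives the same grasp; the last joint's range is limited). The gripper opens to 85 mm and grips with 20 to 120 N. Pads are 22 mm wide; open, the fingers measure 114 mm over their backs; the gripper's body (76 mm by 85 mm) begins 54 mm behind the grasp point. The pads swing forward as they close: fully open they stand 13 mm farther back than shut.
Start: joints at [65.432, 4.979, 10.078, 95.1, 0, 90], TCP at [0.229, 0.5, 0.256] pointing down, gripper open.
Joint ranges: [-179.16, 179.16], [-48.56, 103.87], [-65.8, 70.77], [-126.05, 130.52], [-82.76, 87.17], [-180, 180]. Speed limits (degrees/s): [127.2, 127.2, 147.25, 180, 180, 180].

INTERFACE

Orientations are given as [roll, pitch, yaw] about the fixed x, y, z axes, in that order (R = Rz(yaw) Ry(pitch) Rx(roll)).
In Python, from workcell import bot, cam, ticket gives the robot as it stands (bot), with the cameras (cam) and the job (ticket).
- The arm moves only by the shell command python3 drive.py FILE [FORCE], which reads ROWS from the file FILE. ROWS is one flat JSON list of numbers that holds 1 to 5 rows one after another, with no inner brackets; each row has 5 numbers: dx, dy, dz in shares of 0.75 m (1.0 is 0.75 m), then a turn about the tool's z in a scale on which 1.0 is 360 degrees, then the finger opening in m; each row is the pose to reach, as a shift and turn from the pose commanded when the command began, along the tool's axes at that moment; what a row does not reach only later rows make up. A row lasts 1/12 s, in which the tool goes at most 0.0417 m and 7.16 degrees, less where a joint would pass 70% of its speed; a pose out of reach is approached as far as the arm can. The fingers move at their own pace and stop on an object; FORCE is the grip in N (left out, the last holds). Time passes only in rows, so rows that do not move let the fingers close. It prints the time, the measured TCP pose, the force, the opening and the grip force at its end. Input that does not fit is refused with a message, and nothing moves.
- bot.get_obs(): the state, without advancing time (a new reading comes with each control period).
- cam.camera(name): name is "scene" or "top" or "wrist"; returns the picture (400x640x3 uint8, blue, green, red); there is no depth.
- cam.camera_info(name): a dict with "mtx" (3x3 intrinsics, pixels), "extrinsics" (4x4, takes a point from camera to world coordinates). Camera axes: x right, y down, z forward; pixel columns grow to the right and rows downward; lengths in m; the calibration is good to about 2 mm. A picture is of the moment at which its call begins: read the wrist's pose just before it. camera_info takes no time and is no camera call; for the wrist camera it gives the pose at the moment of the call.
- ticket.job_done(): hands the job in; it is judged then, once.
The state is a dict: "time": time; "q": joint angles; "qd": joint speeds; "joint_efforts": joint torques, N m; "ee_pos": TCP position; "tcp_rot": TCP orientation; "wrist_force": force on the tool from outside, world axes, zero at the start; "torque": the same for the moment, N m; "opening": finger opening in m; "grasp_force": force on a finger pad.
Only numpy, scipy, OpenCV 4.12 (cv2) and the standard library are available. Lean on these libraries where they do the work, as an engineer would, in place of code of your own. Each camera call takes 0.05 s, during which the arm holds its last target. There are 200 camera calls.

## Working session

There is one attempt and no reset: what is moved stays moved. The work goes in short steps, Python scripts to look and compute and a shell command to move; the robot and the scene stay as the last step left them, time stands still between calls to the robot, and variables do not carry over. Pictures are saved under pics/ and viewed, at most 10 in all, crops included, and the job is handed in when it is done.

```bash
ls; mkdir -p pics; python3 - <<'E'
from workcell import bot, cam, ticket
import cv2,numpy as np
o=bot.get_obs();print(o)
for n in("scene","top"):
    cv2.imwrite(f"pics/{n}0.png",cam.camera(n));i=cam.camera_info(n);print(n,i["mtx"],np.round(i["extrinsics"],3))
E
```

```text
drive.py
pics
workcell.py
{'time': 0.0, 'q': array([6.54303818e+01, 5.01209621e+00, 1.00329818e+01, 9.50996961e+01,
       4.03955993e-04, 9.00008576e+01]), 'qd': array([-0.00280759, -0.01479963, -0.01291651,  0.06104475, -0.03298971,
        0.14266403]), 'joint_efforts': array([ 1.35400926e-03, -5.20389855e+01,  4.64802897e+01,  1.63080404e-02,
        1.20186887e-04, -2.44493680e-05]), 'ee_pos': array([0.22860283, 0.50001663, 0.25556031]), 'tcp_rot': array([-1.79921189e+02, -4.02776034e-04,  1.55429524e+02]), 'wrist_force': array([ 0.17549202, -0.39752002, -0.65902507]), 'torque': array([-0.04141975, -0.03991513,  0.02191025]), 'grasp_force': 0.0, 'opening': 0.08532424253988329}
scene [[463.08216716   0.         325.96494654]
 [  0.         463.08216716 194.25405864]
 [  0.           0.           1.        ]] [[ 0.428  0.477 -0.767  1.333]
 [ 0.904 -0.245  0.351 -0.368]
 [-0.021 -0.844 -0.536  0.629]
 [ 0.     0.     0.     1.   ]]
top [[446.92032812   0.         322.79648569]
 [  0.         446.92032812 199.67022469]
 [  0.           0.           1.        ]] [[-0.121 -0.967  0.224  0.358]
 [-0.993  0.119 -0.022  0.004]
 [-0.006 -0.225 -0.974  1.007]
 [ 0.     0.     0.     1.   ]]
```

View pics/scene0.png

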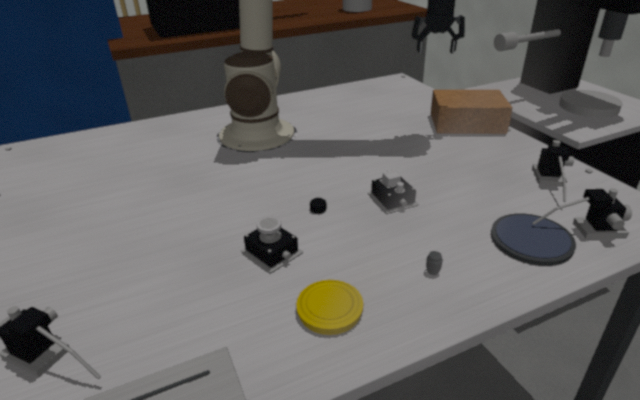

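View pics/top0.png

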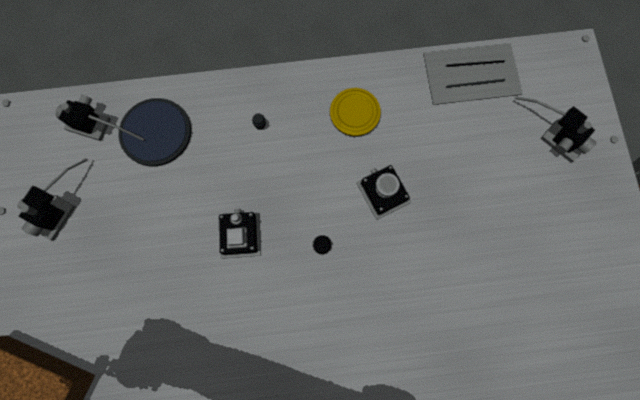

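The scene view has the release key at about (270,228) and the other pod at (393,190). The top view has the release cap at about (388,184) and the other pod at (239,233). I'll enlarge the cap in both views and segment it.

```bash
python3 - <<'E'
import cv2,numpy as np
a=cv2.imread("pics/scene0.png")[205:275,235:310];b=cv2.imread("pics/top0.png")[155:225,350:425]
cv2.imwrite("pics/crop.png",np.hstack([cv2.resize(x,(400,373),interpolation=cv2.INTER_NEAREST) for x in(a,b)]))
for n,(x0,y0,x1,y1) in dict(scene=(252,212,290,246),top=(370,168,404,202)).items():
    g=cv2.cvtColor(cv2.imread(f"pics/{n}0.png"),cv2.COLOR_BGR2GRAY)[y0:y1,x0:x1]
    for t in(110,130,150,165,180):
        c,_=cv2.findContours((g>t).astype(np.uint8),cv2.RETR_EXTERNAL,cv2.CHAIN_APPROX_NONE)
        for k in c:
            if len(k)>15:
                e=cv2.fitEllipse(k);print(n,t,np.round(e[0],1)+[x0,y0],np.round(e[1],1),cv2.boundingRect(k))
E
```

```text
scene 110 [270.4 220.6] [19.8 46. ] (0, 0, 38, 20)
scene 130 [270.5 220.1] [18.8 45.7] (0, 0, 38, 19)
top 110 [387.4 184. ] [20.2 20.9] (7, 6, 22, 21)
top 110 [400.2 172.7] [ 6.9 17. ] (25, 0, 9, 16)
```

View pics/crop.png

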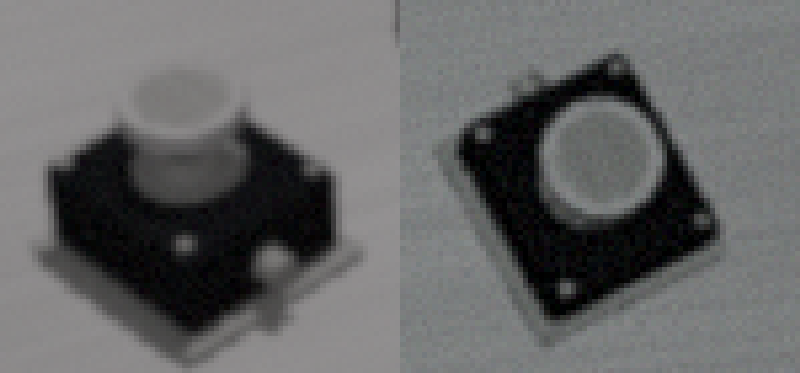

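The crops show the cap face centred at about (268.9, 223.2) in the scene view and (387.3, 184.0) in the top view. Next I'll triangulate, then do the same roughly for the other pod.

```bash
cat > h.py <<'E'
from workcell import bot, cam, ticket
import numpy as np
from scipy.spatial.transform import Rotation as R
def ray(n,p):
    i=cam.camera_info(n);E=np.array(i["extrinsics"])
    d=E[:3,:3]@np.linalg.solve(i["mtx"],[*p,1]);return E[:3,3],d/np.linalg.norm(d)
def tri(a,b):
    A=0;v=0
    for c,d in(a,b):
        P=np.eye(3)-np.outer(d,d);A=A+P;v=v+P@c
    x=np.linalg.solve(A,v);return x,[np.linalg.norm((np.eye(3)-np.outer(d,d))@(x-c)) for c,d in(a,b)]
def onz(r,z): c,d=r;return c+d*(z-c[2])/d[2]
def totool(v):
    o=bot.get_obs();return R.from_euler('xyz',o["tcp_rot"],degrees=True).inv().apply(np.array(v)-o["ee_pos"])
E
python3 - <<'E'
from h import *
s,t=ray("scene",(268.9,223.2)),ray("top",(387.3,184.0))
print(tri(s,t),onz(s,.078),onz(t,.078))
x=tri(s,t)[0]
print("pod",onz(ray("top",(239,233)),.06))
print(totool(x))
E
```

```text
(array([ 0.58861394, -0.15768036,  0.0774837 ]), [np.float64(0.0010412664464198962), np.float64(0.001041266446419847)]) [ 0.58976819 -0.15693139  0.078     ] [ 0.58816487 -0.15858474  0.078     ]
pod [0.52416439 0.16959695 0.06      ]
[-0.60087935 -0.44824218  0.17871186]
```

The manual's scale: shifts go in shares of 0.75 m and turns go in shares of 360 degrees. Converting my numbers, -0.16 m / 0.75 = -0.2133, -0.128 m / 0.75 = -0.1707.

```bash
echo '[-0.0427,-0.032,0,0,0,-0.0853,-0.064,0,0,0,-0.128,-0.096,0,0,0,-0.1707,-0.128,0,0,0,-0.2133,-0.16,0,0,0]' > m.json && python3 drive.py m.json 20
echo '[-0.0427,-0.032,0,0,0,-0.0853,-0.064,0,0,0,-0.128,-0.096,0,0,0,-0.1707,-0.128,0,0,0,-0.2133,-0.16,0,0,0]' > m.json && python3 drive.py m.json
echo '[-0.0427,-0.032,0,0,0,-0.0853,-0.064,0,0,0,-0.128,-0.096,0,0,0,-0.1707,-0.128,0,0,0,-0.2133,-0.16,0,0,0]' > m.json && python3 drive.py m.json
python3 -c "
from h import *
print(totool([.589,-.158,.0775]))"
```

```text
time: 0.52
ee_pos: [0.3246, 0.3228, 0.2559]
tcp_rot: [-180.0, -0.0, 155.5]
wrist_force: [0.5, 0.6, 0.6]
opening: 0.0259
grasp_force: 0.0
time: 0.93
ee_pos: [0.4203, 0.1469, 0.2562]
tcp_rot: [180.0, 0.0, 155.4]
wrist_force: [0.7, 1.0, 0.0]
opening: -0.0002
grasp_force: 0.0
time: 1.35
ee_pos: [0.516, -0.0289, 0.2561]
tcp_rot: [-180.0, -0.0, 155.4]
wrist_force: [1.9, 0.5, 0.7]
opening: 0.0
grasp_force: 0.0
[-0.12015182 -0.08702493  0.17855882]
```

To row units: -0.12 m / 0.75 = -0.16, -0.09 m / 0.75 = -0.12.

```bash
echo '[-0.04,-0.0293,0,0,0,-0.08,-0.0587,0,0,0,-0.12,-0.088,0,0,0,-0.16,-0.116,0,0,0,-0.16,-0.116,0.04,0,0]' > m.json && python3 drive.py m.json
echo '[0,0,0.04,0,0,0,0,0.08,0,0,0,0,0.1133,0,0,0,0,0.1133,0,0]' > m.json && python3 drive.py m.json
python3 -c "
from h import *
import cv2
print(totool([.589,-.158,.0775]));cv2.imwrite('pics/w1.png',np.hstack([cv2.resize(cam.camera(n)[120:300,y:y+200],(400,360)) for n,y in (('wrist',220),('scene',170))]))
cv2.imwrite('pics/w2.png',cam.camera('wrist'))"
```

```text
time: 1.77
ee_pos: [0.5932, -0.1615, 0.2302]
tcp_rot: [180.0, 0.5, 155.2]
wrist_force: [2.0, -0.4, 0.6]
opening: 0.0002
grasp_force: 0.0
time: 2.1
ee_pos: [0.586, -0.1553, 0.135]
tcp_rot: [-179.9, -0.5, 155.4]
wrist_force: [-1.2, -0.4, -0.2]
opening: 0.0
grasp_force: 0.0
[-0.00432743 -0.00114144  0.05749041]
```

View pics/w1.png

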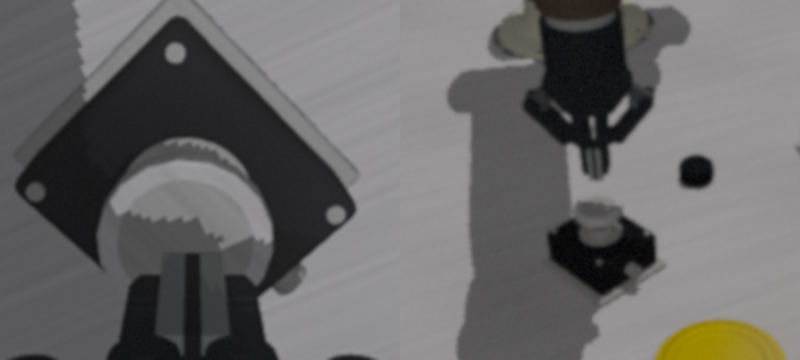

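View pics/w2.png

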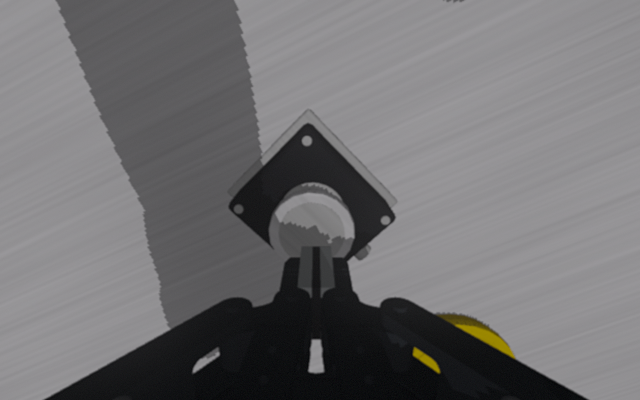

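The fingers stand over the cap. In the wrist view the cap's top face is centred at about (312,242). I'll check that ray, given that the pose was still settling.

To row units: 0.012 m / 0.75 = 0.016.

```bash
echo '[0,0,0.016,0,0,0,0,0.016,0,0,0,0,0.016,0,0,0,0,0.016,0,0]' > m.json && python3 drive.py m.json
python3 -c "
from h import *
import cv2
im=cam.camera('wrist');print(totool([.589,-.158,.0775]),onz(ray('wrist',(312,242)),.0775))
cv2.imwrite('pics/w3.png',cv2.resize(im[150:330,220:420],(800,720))[:600])"
```

```text
time: 2.58
ee_pos: [0.5887, -0.1558, 0.1299]
tcp_rot: [180.0, 0.0, 155.4]
wrist_force: [-0.6, 1.1, 0.3]
opening: -0.0002
grasp_force: 0.0
[-0.00112591 -0.00186478  0.05243505] [ 0.58751949 -0.15774568  0.0775    ]
```

View pics/w3.png

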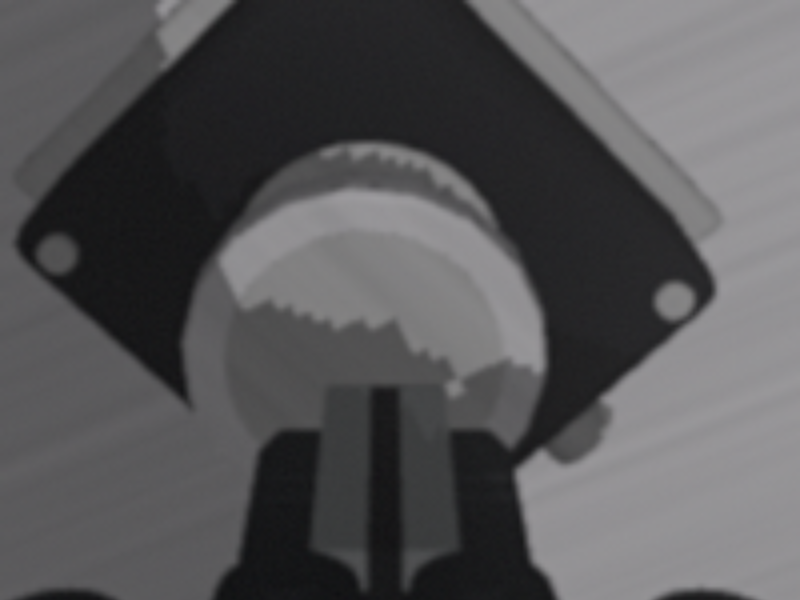

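The ray gives (0.588, -0.158), which agrees. The gap to the cap is about 27 mm, so I'll go down gently towards the first click.

To row units: 0.032 m / 0.75 = 0.0427, 0.03 m / 0.75 = 0.04.

```bash
echo '[0,-0.0027,0.0133,0,0,-0.0013,-0.0027,0.0267,0,0,-0.0013,-0.0027,0.0347,0,0,-0.0013,-0.0027,0.04,0,0,-0.0013,-0.0027,0.0427,0,0]' > m.json && python3 drive.py m.json
echo '[0,0,0.0027,0,0,0,0,0.0053,0,0,0,0,0.0053,0,0,0,0,0.0053,0,0,0,0,0.0053,0,0]' > m.json && python3 drive.py m.json
```

```text
time: 3.05
ee_pos: [0.5883, -0.1581, 0.0963]
tcp_rot: [-180.0, -0.1, 155.4]
wrist_force: [-0.5, 0.1, 2.7]
opening: 0.0
grasp_force: 1.3
time: 3.47
ee_pos: [0.5886, -0.1581, 0.0936]
tcp_rot: [180.0, 0.0, 155.4]
wrist_force: [-2.9, -1.0, 3.3]
opening: -0.0004
grasp_force: 1.6
```

To row units: 0.003 m / 0.75 = 0.004, 0.002 m / 0.75 = 0.0027.

```bash
echo '[0,0,0.0027,0,0,0,0,0.004,0,0,0,0,0.004,0,0,0,0,0.004,0,0,0,0,0.004,0,0]' > m.json && python3 drive.py m.json
```

```text
time: 3.88
ee_pos: [0.5888, -0.158, 0.091]
tcp_rot: [180.0, 0.1, 155.4]
wrist_force: [-3.2, -0.1, 7.8]
opening: 0.0004
grasp_force: 4.0
```

The force is 7.8 N, so the key is resting at the first click. Holding it there for about 1.7 s.

```bash
for i in 1; do echo '[0,0,0,0,0,0,0,0,0,0,0,0,0,0,0,0,0,0,0,0,0,0,0,0,0]' > m.json && python3 drive.py m.json; done
echo '[0,0,0,0,0,0,0,0,0,0,0,0,0,0,0,0,0,0,0,0,0,0,0,0,0]' > m.json && python3 drive.py m.json | grep -E 'ee_|wrist'
echo '[0,0,0,0,0,0,0,0,0,0,0,0,0,0,0,0,0,0,0,0,0,0,0,0,0]' > m.json && python3 drive.py m.json | grep -E 'ee_|wrist'
echo '[0,0,0,0,0,0,0,0,0,0,0,0,0,0,0,0,0,0,0,0,0,0,0,0,0]' > m.json && python3 drive.py m.json
```

```text
time: 4.3
ee_pos: [0.5888, -0.1581, 0.091]
tcp_rot: [180.0, 0.1, 155.4]
wrist_force: [-3.4, 0.5, 8.1]
opening: -0.0001
grasp_force: 4.0
ee_pos: [0.5888, -0.1581, 0.091]
wrist_force: [-2.8, 0.1, 8.5]
ee_pos: [0.5888, -0.1581, 0.091]
wrist_force: [-3.6, 0.1, 8.7]
time: 5.55
ee_pos: [0.5888, -0.1581, 0.091]
tcp_rot: [180.0, 0.1, 155.4]
wrist_force: [-3.4, 0.4, 7.6]
opening: -0.0001
grasp_force: 4.0
```

Now I'll press fully home, another 10 mm or so, until the force rises past 13 N.

To row units: 0.01 m / 0.75 = 0.0133, 0.008 m / 0.75 = 0.0107.

```bash
echo '[0,0,0.0053,0,0,0,0,0.0107,0,0,0,0,0.0133,0,0,0,0,0.0133,0,0,0,0,0.0133,0,0]' > m.json && python3 drive.py m.json
```

```text
time: 5.97
ee_pos: [0.5889, -0.1581, 0.0816]
tcp_rot: [180.0, 0.1, 155.4]
wrist_force: [-4.8, 0.3, 12.0]
opening: -0.0001
grasp_force: 6.1
```

To row units: 0.003 m / 0.75 = 0.004, 0.002 m / 0.75 = 0.0027.

```bash
echo '[0,0,0.0027,0,0,0,0,0.004,0,0,0,0,0.004,0,0,0,0,0.004,0,0,0,0,0.004,0,0]' > m.json && python3 drive.py m.json
```

```text
time: 6.38
ee_pos: [0.589, -0.1581, 0.0807]
tcp_rot: [180.0, 0.2, 155.4]
wrist_force: [-9.7, 2.7, 24.9]
opening: 0.0003
grasp_force: 12.6
```

The force has risen to 25 N and the tool has stopped moving, so the key is fully home. Now I'll lift off.

To row units: -0.1 m / 0.75 = -0.1333, -0.07 m / 0.75 = -0.0933.

```bash
echo '[0,0,-0.0267,0,0,0,0,-0.0533,0,0,0,0,-0.0933,0,0,0,0,-0.1333,0,0,0,0,-0.1333,0,0]' > m.json && python3 drive.py m.json
echo '[0,0,0,0,0,0,0,0,0,0,0,0,0,0,0,0,0,0,0,0,0,0,0,0,0]' > m.json && python3 drive.py m.json
python3 -c "
from workcell import bot, cam, ticket
import cv2
cv2.imwrite('pics/end.png',cam.camera('scene')[150:350,150:450])"
```

```text
time: 6.8
ee_pos: [0.5905, -0.1584, 0.1835]
tcp_rot: [179.9, 0.5, 155.4]
wrist_force: [1.1, -0.7, 0.7]
opening: -0.0001
grasp_force: 0.0
time: 7.22
ee_pos: [0.5882, -0.1579, 0.1761]
tcp_rot: [-180.0, -0.1, 155.4]
wrist_force: [-0.2, -0.1, -0.5]
opening: 0.0002
grasp_force: 0.0
```

View pics/end.png

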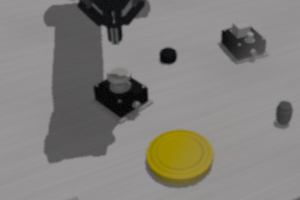

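The cap is back up at crop position (120,75), the fingers are clear above it, and the other pod has not been touched.

```bash
python3 -c "
from workcell import bot, cam, ticket
print(ticket.job_done())"
```

```text
the job is handed in; nothing more can be done
None
```

I held the release key at its first click for about 1.7 s, pressed it fully home, and let it come back up without touching the other pod; the job was handed in at about 7 s, and no verdict was shown.

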